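# Lock the slide turntable with its index pin

### The job

Lock the slide turntable: take the index pin out of its block, put it through the hole in the turntable's plate and turn the plate until the pin can pass into the stand's index hole hidden beneath, then push it home until its flange sits on the plate, and let go. Find the hidden hole by feel: the pin and turntable must only meet gently, never forced. Leave the other things where they are.

Things in the scene. Friction and masses are not known exactly. Their poses are not given: they have to be found in the camera images.
- turntable: Slide turntable fixed to the bench: grey base 160 mm across, 10 mm high; on it a grey drum 140 mm across; on that an aluminium plate 146 mm across, 12 mm thick, its top 53 mm above the bench, that turns about the upright axis (a glass slide under two clips on it, 5 mm high). Origin on the axis at bench level, z up. Its -x side is its front, marked by a dark 18 x 16 mm block on the base's rim.
- hub_axis (a point): On the turning axis, level with the plate's top. 1 mm under the plate lies a flat steel ring (top 40 mm above the bench) that does not turn. Its one index hole, 15.5 mm wide, 20 mm deep, 50 mm from the axis, cannot be seen and is not always in the same place: it lies up to 30 degrees (0.52 rad) to either side of the front.
- plate_hole (a point): Mouth centre of the plate's one through hole, 14.5 mm wide, 50 mm from the axis; it turns with the plate. About 2 N there (say from the pin in it) turns the plate; it stays where left. At the start it is 0.75 to 1.1 rad (43 to 63 degrees) anticlockwise of the front seen from above: turn it clockwise, by 0.23 to 1.62 rad. Stops at 1.4 rad either side of the front.
- index_pin: Index pin, 85 mm long, about 80 g, upright in its block: steel shaft 12 mm wide, 30 mm long, its last 3 mm tapered to 9 mm; steel flange 24 mm wide, 5 mm thick; square black handle 18 x 18 mm, 50 mm tall, faces along the pin's x and y. Origin at the tip's end, z towards the handle. Through the plate with its tip on the ring it stands 17 mm too high; home, its tip is 23 mm above the bench.
- pin_handle (a point): Point on the pin's centre line where the handle is grasped, 62 mm above the tip, 32 mm above the flange's underside and 23 mm below the handle's top. Same axes as the pin.
- pin_block: Grey parking block fixed to the bench, 55 mm by 55 mm, 36 mm high, with an upright hole 15.5 mm in diameter in the middle, where the pin stands on its flange. Origin at the centre of its underside. It lies to the left or to the right of the turntable.
- tape_roll: Roll of brown tape, 92 mm across and 48 mm high, lying flat at the other side of the turntable; a bystander. Origin at the centre of its underside.
- sample_pot: White sample pot with lid, 46 mm across and 66 mm high, behind the turntable; a bystander. Origin at the centre of its underside.
- forceps: Steel forceps, 131 mm long, lying at the front of the bench; a bystander. Origin at the middle of its underside.
There are look-alikes about, which are no part of the job. What is meant by the index_pin is not orange, and is the smaller of those in its own colour.

How it is judged (in metres and radians):
On the way:
1. the pin's tip has entered the plate's hole (horizontal distance between index_pin and plate_hole below 0.006 m and z of index_pin in the frame of turntable below 0.048 m), for 0.1 s.
At the end, for the whole second after the job is handed in: The pin stands upright (within 0.1 rad), released and at rest, in the plate's hole (axis within 4 mm) and down through it into the hidden index hole, its flange on the plate to within 3 mm (tip less than 26 mm above the turntable's underside) (z of index_pin in the frame of turntable below 0.026 m and horizontal distance between index_pin and plate_hole below 0.004 m and angle between index_pin's own z axis and vertical below 0.1 rad and linear speed of index_pin below 0.02 m/s); the robot touches nothing.
It fails at once if the pin is forced: more than 40 N between the pin and the turntable (contact force between index_pin and turntable above 40 N).
It fails at once if the robot pushes hard on the turntable: more than 40 N (contact force between any of the fingers, the arm and turntable above 40 N).
It fails at once if a bystander is moved by more than 30 mm (distance of any of tape_roll, sample_pot, forceps from where it was at the start of the episode above 0.03 m).
It also fails if it takes over 56 s, if anything falls off the work surface, if the arm or the gripper's body presses on something with over 40 N, if the wrist force passes 120 N, or if a joint passes its speed limit or range.

### The arm

A 6-joint arm with a two-finger parallel gripper is mounted at the origin on a cart in front of the work surface, level with it; the furniture and walls round the work are solid. World frame = base frame: x ahead of the robot, y to its left, z up, the work surface at z = 0. Lengths are in m, angles in degrees, forces in N, time in s.
With the tool pointing down it reaches from about 0.325 to 0.85 m from the base axis. Payload 15.5 kg.
Tool frame: the origin (TCP) lies at the very end of the fingers, on their centre line; the grasp point (between the pads) lies arm.grip_depth behind it (arm.grip_depth is the distance from the TCP to the grasp point, in m); z points along the fingers, y is the line along which they close (so a half turn about z gives the same grasp; the last joint's range is limited). The gripper opens to 91 mm and grips with 3 to 60 N. Pads are 32 mm wide; open, the fingers measure 118 mm over their backs; the gripper's body (76 mm by 178 mm) begins 60 mm behind the grasp point.
Start: joints at [59.731, 28.281, 77.091, -0, 74.628, -5.472], TCP at [0.262, 0.567, 0.193] pointing down, gripper open.
Joint ranges: [-166.48, 166.48], [-47.26, 123.95], [12.59, 153.08], [-70.14, 250.14], [6.76, 159.57], [-176.63, 176.63]. Speed limits (degrees/s): [108.29, 108.29, 147.25, 172.46, 172.46, 172.46].

### API

Orientations are given as a 3x3 rotation matrix whose columns are the frame's x, y, z axes.
In Python, from rig import arm gives the robot as it stands. Calls block until the motion is done:
- arm.move_to(position, orientation): joint-space move of the TCP to a pose.
- arm.move_l(position, orientation=None, feed=0.15): straight line of the TCP; orientation=None keeps the orientation; feed is the mean speed in m/s.
- arm.move_joints(angles): joint-space move.
- arm.grip(opening): finger opening in m; the grip force is fixed at half the most; returns when the fingers have stopped.
- arm.sleep(seconds).
- arm.solve_ik(position, orientation): joint angles nearest the present ones, or None.
- arm.snapshot(name): name is "side" or "top"; returns the picture (420x560x3 uint8, red, green, blue); there is no depth.
- arm.get_calibration(name): a dict with "intrinsics" (3x3 intrinsics, pixels), "cam_to_world" (4x4, takes a point from camera to world coordinates). Camera axes: x right, y down, z forward; pixel columns grow to the right and rows downward; lengths in m; the calibration is good to about 2 mm. A picture is of the moment at which its call begins. get_calibration takes no time and is no camera call.
A pose or a line that the arm cannot do raises arm.Unreachable and nothing moves.
- arm.sign_off(): hands the job in; it is judged then, once.
Readings, each from a call of its own:
- arm.current_t(): time.
- arm.current_joint_positions(): joint angles.
- arm.current_dq(): joint speeds.
- arm.current_tau(): joint torques, N m.
- arm.current_ee_pos(): TCP position.
- arm.current_tool_rot(): TCP orientation.
- arm.current_force(): force on the tool from outside, world axes, zero at the start.
- arm.current_torque(): the same for the moment, N m.
- arm.current_width(): finger opening in m.
- arm.current_grasp_force(): force on a finger pad.
Only numpy, scipy, OpenCV 4.12 (cv2) and the standard library are available. Lean on these libraries where they do the work, as an engineer would, in place of code of your own. Each camera call takes 0.05 s, during which the arm holds its last target. There are 200 camera calls.

## Working session

There is one attempt and no reset: what is moved stays moved. The work goes in short steps, each a Python script; the robot and the scene stay as the last script left them, time stands still between calls to the robot, and variables do not carry over. Pictures are saved under pics/ and viewed, at most 10 in all, crops included, and the job is handed in when it is done.

```bash
ls; mkdir -p pics; python3 - <<'E'
from rig import arm
import cv2,numpy as np
for n in("side","top"):
    cv2.imwrite(f"pics/{n}0.png",arm.snapshot(n)[:,:,::-1])
    c=arm.get_calibration(n);print(n,np.round(c["intrinsics"],1).tolist(),np.round(c["cam_to_world"],3).tolist())
print(arm.grip_depth,arm.current_t())
E
```

```text
pics
side [[419.6, 0.0, 282.8], [0.0, 419.6, 213.8], [0.0, 0.0, 1.0]] [[0.975, -0.107, 0.195, 0.343], [-0.221, -0.377, 0.899, -0.583], [-0.023, -0.92, -0.391, 0.395], [0.0, 0.0, 0.0, 1.0]]
top [[406.8, 0.0, 276.4], [0.0, 406.8, 212.6], [0.0, 0.0, 1.0]] [[0.019, -0.991, 0.13, 0.415], [-1.0, -0.021, -0.014, 0.194], [0.017, -0.13, -0.991, 0.917], [0.0, 0.0, 0.0, 1.0]]
0.0188 0.1
```

View pics/top0.png

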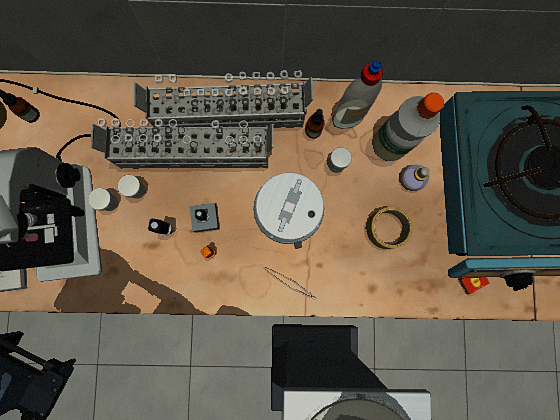

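View pics/side0.png

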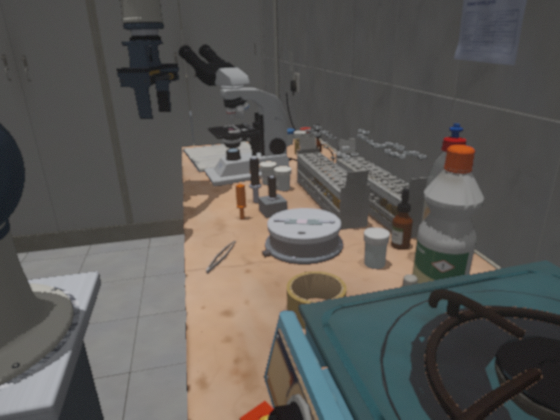

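The top picture shows the turntable at (289,208), its hole at (311,214) and the front block at (299,244). There are three pin-like things:
- a black-handled one in the grey block at (204,215)
- a larger black one at (160,227)
- an orange one at (208,251)

The one in the block looks like the index_pin, since it is black and the smaller of the two. I'll check with enlarged crops.

```bash
python3 - <<'E'
import cv2,numpy as np
t=cv2.imread("pics/top0.png");s=cv2.imread("pics/side0.png")
a=cv2.resize(t[165:265,140:340],(800,400),interpolation=cv2.INTER_CUBIC)
b=cv2.resize(s[145:225,215:315],(250,200),interpolation=cv2.INTER_CUBIC)
o=np.zeros((600,800,3),np.uint8);o[:400]=a;o[400:,:250]=b
c=cv2.resize(s[200:265,255:355],(308,200),interpolation=cv2.INTER_CUBIC);o[400:,300:608]=c
cv2.imwrite("pics/crop.png",o)
E
```

```text
(no output)
```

View pics/crop.png

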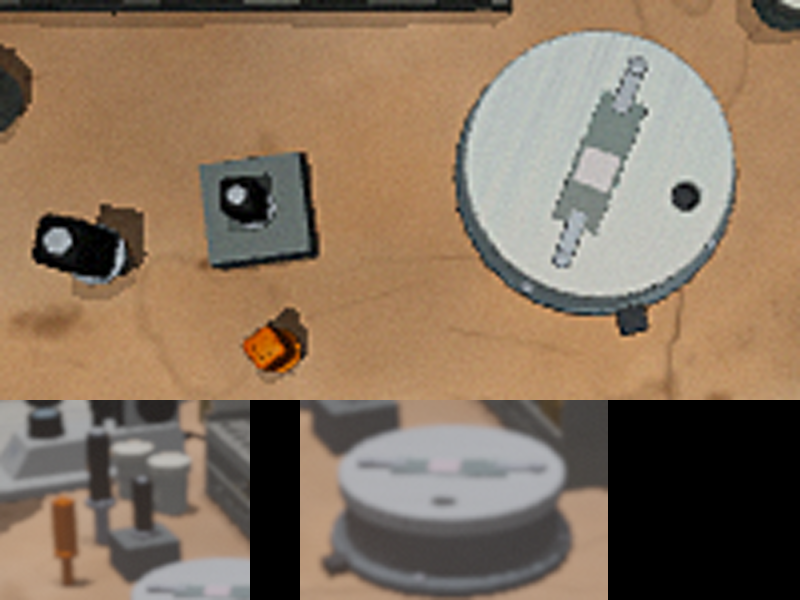

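The index_pin is the smaller black pin in the grey block at crop (246,199), which is px (201,215). The one at (160,227) is taller and stands free on the bench, and the third is orange. Next I'll compute positions.

```bash
cat > h.py <<'E'
from rig import arm
import numpy as np,cv2
def px2w(n,u,v,z):
    c=arm.get_calibration(n);T=c["cam_to_world"];d=T[:3,:3]@np.linalg.solve(c["intrinsics"],[u,v,1]);o=T[:3,3]
    return o+d*(z-o[2])/d[2]
def w2px(n,p):
    c=arm.get_calibration(n);T=c["cam_to_world"];q=c["intrinsics"]@(T[:3,:3].T@(np.array(p)-T[:3,3]));return q[:2]/q[2]
def rot(deg): # tool down, y axis at angle deg from world x
    a=np.radians(deg);y=np.array([np.cos(a),np.sin(a),0]);z=np.array([0,0,-1.]);return np.c_[np.cross(y,z),y,z]
E
python3 - <<'E'
from h import *
P=lambda x,y,z:np.round(px2w("top",140+x/4-.4,165+y/4-.4,z),4)
c=[P(*q,.036) for q in((201,165),(302,154),(312,256),(213,266))]
print("block",c,np.mean(c,0),[np.linalg.norm(c[i]-c[i-1]) for i in range(4)])
print("handle top dot",P(236,195,.091))
ctr=P(599,164,.053);hole=P(685,196,.053);fr=P(632,320,.008)
print(ctr,hole,fr,"r",np.linalg.norm(hole-ctr),"diam",np.linalg.norm(P(463,164,.053)-P(736,164,.053)),np.linalg.norm(P(599,30,.053)-P(599,298,.053)))
ang=lambda d:np.degrees(np.arctan2(d[1],d[0]))
print(ang(hole-ctr),ang(fr-ctr))
hs=px2w("side",255+(443)/308*100-300/3.08-.4,200+(501-400)/3.08-.4,.053);print("hole side",hs)
e=px2w("side",255+(453-300)/3.08-.4,200+(472-400)/3.08-.4,.053);print("ctr side",e)
t=cv2.imread("pics/top0.png");a=cv2.resize(t[200:232,184:224],(800,640)[:2],interpolation=cv2.INTER_CUBIC)[:600]
cv2.imwrite("pics/crop2.png",a)
# fit plate ellipse
E
```

```text
block [array([0.5416, 0.3703, 0.036 ]), array([0.5488, 0.3156, 0.036 ]), array([0.4931, 0.3081, 0.036 ]), array([0.4865, 0.3613, 0.036 ])] [0.5175   0.338825 0.036   ] [np.float64(0.055830188966185655), np.float64(0.05517182251838345), np.float64(0.056202668975770156), np.float64(0.05360783524821724)]
handle top dot [0.5186 0.3408 0.091 ]
[0.5443 0.154  0.053 ] [0.5279 0.1076 0.053 ] [0.4634 0.1322 0.008 ] r 0.049213006410907256 diam 0.14673489700817594 0.14551663135188364
-109.46586700835239 -164.91881330802224
hole side [0.5270447  0.10780289 0.053     ]
ctr side [0.54442198 0.14767945 0.053     ]
```

View pics/crop2.png

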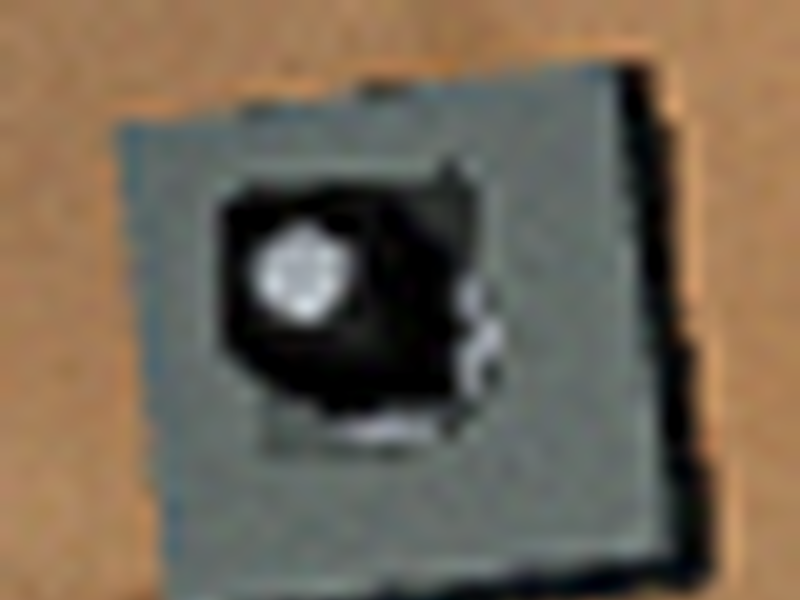

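The measured points fit the known sizes: block side 55 mm, plate 146 mm, hole radius 49 mm, hole 55° from the front. I'll grasp with the fingers closing along x, which keeps them clear of the big black pin on the left.

```bash
python3 - <<'E'
from h import *
print(np.round(arm.current_tool_rot(),2).tolist(),arm.current_force())
best=None
for a in(2,182):
    q=[arm.solve_ik(p,rot(a)) for p in([.518,.3395,.0492],[.527,.108,.1],[.50,.17,.07])]
    print(a,[None if x is None else np.round(x,0).tolist() for x in q])
    if all(x is not None for x in q):
        d=abs(q[0][5]); best=a if best is None or d<bd else best; bd=d if best==a else bd
R=rot(best);print("use",best)
arm.grip(.06)
arm.move_to([.518,.3395,.193],R);print(arm.current_t())
arm.move_l([.518,.3395,.0492],feed=.12)
f0=arm.current_force();arm.grip(.0);print(arm.current_t(),arm.current_width(),arm.current_grasp_force(),f0,arm.current_force(),arm.current_ee_pos())
im=arm.snapshot("top");cv2.imwrite("pics/g.png",im[:,:,::-1])
E
```

```text
[[-0.91, 0.42, -0.0], [0.42, 0.91, -0.0], [0.0, -0.0, -1.0]] [-0.20899233 -0.54368627  0.35427182]
2 [[28.0, 37.0, 86.0, -0.0, 57.0, 26.0], [5.0, 28.0, 96.0, -0.0, 56.0, 3.0], [12.0, 30.0, 99.0, -0.0, 52.0, 10.0]]
182 [[28.0, 37.0, 86.0, -0.0, 57.0, -154.0], None, [12.0, 30.0, 99.0, -0.0, 52.0, -170.0]]
use 2
2.0417
4.1083 0.017382743182005816 29.97554987668991 [-0.46360293 -0.25416453  0.19747473] [-0.18185036  1.58900897  0.14989865] [0.51801317 0.33948684 0.04918706]
```

```bash
python3 - <<'E'
from h import *
arm.move_l([.518,.3395,.129],feed=.12)
arm.move_l([.5275,.1077,.129],feed=.2)
arm.move_l([.5275,.1077,.1042],feed=.1)
print(arm.current_t(),arm.current_width(),arm.current_force(),arm.current_ee_pos())
s=arm.snapshot("side");t=arm.snapshot("top")
a=cv2.resize(s[180:255,250:350],(800,600),interpolation=cv2.INTER_CUBIC)
cv2.imwrite("pics/h.png",a[:,:,::-1])
for z in(.053,.061):print(z,(w2px("side",[.5275,.1077,z])-[250,180])*8)
print((w2px("side",[.5275,.1077,.091])-[250,180])*8)
E
```

```text
6.6833 0.01770197216886802 [ 0.35347444  0.29602629 -0.93903554] [0.52720816 0.10811919 0.10399965]
0.053 [410.20989438 419.09628517]
0.061 [410.01997941 388.32354189]
[409.29415894 270.71571834]
```

View pics/h.png

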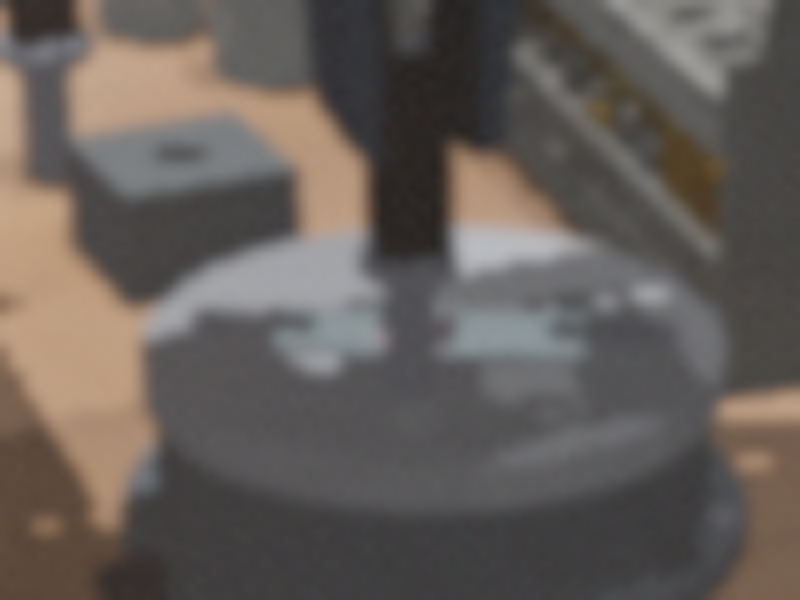

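The pin is held square over the hole: its shaft is at column 411, where the hole should be at 410. I'll insert it by feel with small steps and a spiral fallback.

```bash
cat > ins.py <<'E'
from h import *
f0=np.mean([arm.current_force() for _ in range(5)],0)
F=lambda:arm.current_force()-f0
c=np.array(arm.current_ee_pos())[:2]
G=.0432
t0=arm.current_t()
offs=[(0,0),(0,2),(0,-2),(2,0),(-2,0),(2,2),(-2,-2),(2,-2),(-2,2),(0,4),(0,-4),(4,0),(-4,0)]
done=False
for o in offs:
    p=np.array([.5275,.1077])+np.array(o)*1e-3
    arm.move_l([*p,.0555+G],feed=.04)
    z=.0555
    while z>.0425:
        z-=.0007 if z>.049 else .001
        arm.move_l([*p,z+G],feed=.03)
        f=F()
        if f[2]>3.5 or np.hypot(*f[:2])>3:
            if z<.0518 and np.hypot(*f[:2])>.8*1 and f[2]<9:
                p=p+np.clip(f[:2]*.00015,-.0007,.0007)
                if f[2]>3.5:z+=.0007
                if arm.current_t()-t0>10:break
                continue
            if f[2]>3.5:break
    print(o,np.round(p,4),round(z,4),np.round(f,1),np.round(arm.current_ee_pos(),4),arm.current_t())
    if z<=.0426:done=True
    if done or arm.current_t()-t0>10:break
print(done)
E
python3 ins.py
```

```text
(0, 0) [0.5277 0.1072] 0.0425 [-0.2 -0.5 -0.3] [0.5276 0.1073 0.0856] 11.0667
True
```

```bash
python3 - <<'E'
from h import *
G=.0432
f0=arm.current_force();x,y=.5277,.1072
for z in np.arange(.0418,.037,-.0005):
    arm.move_l([x,y,z+G],feed=.03);f=arm.current_force()-f0
    print(round(z,4),np.round(f,1),round(arm.current_ee_pos()[2]-G,5),arm.current_t())
    if f[2]>6:break
arm.move_l([x,y,.0405+G],feed=.03);print(arm.current_force()-f0,f0)
E
```

```text
0.0418 [ 1.  -0.3  0.2] 0.04177 11.3167
0.0413 [ 0.6 -0.9 -0.2] 0.04128 11.5667
0.0408 [ 1.1  0.1 -0.3] 0.04077 11.8167
0.0403 [ 1.2  0.4 -0.3] 0.04028 12.0667
0.0398 [ 0.9 -0.4  1.9] 0.03986 12.3167
0.0393 [-0.9 -0.3 11. ] 0.03975 12.5667
[ 1.09874796  0.32554608 -0.63184398] [-1.16546311 -0.20242183 -0.48702213]
```

```bash
cat > arc.py <<'E'
from h import *
G=.0432
C=np.array([.5443,.154]);p=np.array([.5277,.1072])
f0=np.array([-.7,-.2,-.7])
r=np.linalg.norm(p-C);a=np.degrees(np.arctan2(*(p-C)[::-1]))
print(r,a)
found=False
def go(a,z):
    u=np.array([np.cos(np.radians(a)),np.sin(np.radians(a))]);q=C+r*u
    arm.move_l([*q,z+G],feed=.04);f=arm.current_force()-f0
    return q,u,f
while a>-200 and arm.current_t()<38:
    a-=3.0 if a>-130 else 2.7
    q,u,f=go(a,.0403)
    fr=f[:2]@u;ft=f[:2]@np.array([-u[1],u[0]])
    if abs(fr)>1.5: r+=np.clip(fr*.00012,-.0006,.0006)
    if np.linalg.norm(f)>20: print("high",f);break
    msg=""
    if a<-129:
        q,u,f2=go(a,.0392);msg=f2[2].round(1)
        if f2[2]<4:found=True
    print(round(a,1),round(r,4),"fr %.1f ft %.1f"%(fr,ft),msg)
    if found:break
    if a<-129: pass
print(found,a,r,q,arm.current_ee_pos(),arm.current_t())
E
python3 arc.py
```

```text
0.04965682229059771 -109.5296394147751
-112.5 0.0497 fr 0.3 ft 0.8 
-115.5 0.0497 fr -0.7 ft 0.1 
-118.5 0.0497 fr -0.6 ft 0.5 
-121.5 0.0497 fr 0.6 ft 0.9 
-124.5 0.0497 fr -1.1 ft 0.0 
-127.5 0.0497 fr 0.5 ft 0.3 
-130.5 0.0497 fr -0.5 ft 0.4 12.2
-133.2 0.0497 fr -0.4 ft 0.8 14.3
-135.9 0.0497 fr -0.5 ft 0.3 14.1
-138.6 0.0497 fr 0.1 ft 0.8 15.0
-141.3 0.0497 fr -0.0 ft 0.2 15.1
-144.0 0.0497 fr -0.6 ft 1.0 14.2
-146.7 0.0497 fr -1.3 ft 0.9 14.1
-149.4 0.0497 fr -0.6 ft 0.0 13.7
-152.1 0.0497 fr -0.2 ft -0.1 14.8
-154.8 0.0497 fr -0.4 ft 0.4 14.8
-157.5 0.0497 fr -1.0 ft 0.6 14.0
-160.2 0.0497 fr -1.0 ft 0.5 13.8
-162.9 0.0497 fr -1.3 ft 0.5 13.9
-165.6 0.0497 fr -1.2 ft 0.6 14.2
-168.3 0.0497 fr -1.0 ft 0.1 13.2
-171.0 0.0497 fr -0.5 ft 0.2 10.7
-173.7 0.0497 fr -0.8 ft -0.1 -1.0
True -173.7296394147749 0.04965682229059771 [0.49494025 0.14857648] [0.49487944 0.14860407 0.08220792] 22.8167
```

Found it: at −173.7° the tip dropped freely below the ring's surface. I'll shift slightly further clockwise, then push home compliantly.

```bash
cat > home.py <<'E'
from h import *
G=.0432;C=np.array([.5443,.154]);f0=np.array([-.7,-.2,-.7])
e=np.array(arm.current_ee_pos());p=np.array([.49494,.148576]);z=.0390
a=np.arctan2(*(p-C)[::-1])-.0015/.05
p=C+.04966*np.array([np.cos(a),np.sin(a)])
arm.move_l([*p,z+G],feed=.02);print(np.round(arm.current_force()-f0,1))
while z>.0222 and arm.current_t()<48:
    z-=.0008
    arm.move_l([*p,z+G],feed=.03);f=arm.current_force()-f0
    print(round(z,4),np.round(f,1),np.round(p,4))
    if f[2]>5 and z<.0245:break
    h=np.hypot(*f[:2])
    if h>2.5:p=p+f[:2]*min(.00012,.0006/h)
    if f[2]>5:
        z+=.0012
        if h<=2.5:
            a=np.arctan2(*(p-C)[::-1])-.0006/.05;p=C+np.linalg.norm(p-C)*np.array([np.cos(a),np.sin(a)])
        arm.move_l([*p,z+G],feed=.03)
print(arm.current_ee_pos(),arm.current_ee_pos()[2]-G,arm.current_t())
E
python3 home.py
```

```text
[0.7 0.2 0.1]
0.0382 [1.3 0.  0.7] [0.4948 0.1501]
0.0374 [ 0.  -0.6 -1.3] [0.4948 0.1501]
0.0366 [ 0.7 -0.9  1.2] [0.4948 0.1501]
0.0358 [ 1.4 -1.3 -0.4] [0.4948 0.1501]
0.035 [ 1.   1.1 -0.4] [0.4948 0.1501]
0.0342 [1.6 0.2 0.5] [0.4948 0.1501]
0.0334 [ 2.1  0.9 -0.7] [0.4948 0.1501]
0.0326 [1.2 2.1 0.6] [0.4948 0.1501]
0.0318 [1.2 2.  0.5] [0.4948 0.1501]
0.031 [2.5 1.9 0.9] [0.4948 0.1501]
0.0302 [ 1.5  0.6 -0.3] [0.4951 0.1503]
0.0294 [1.1 0.9 0.9] [0.4951 0.1503]
0.0286 [ 0.8  1.2 -0.3] [0.4951 0.1503]
0.0278 [ 1.7  0.4 -0. ] [0.4951 0.1503]
0.027 [ 1.8  0.1 -0.1] [0.4951 0.1503]
0.0262 [1.  0.5 0.8] [0.4951 0.1503]
0.0254 [ 1.  -0.2 -0.1] [0.4951 0.1503]
0.0246 [ 1.2  1.1 -0.4] [0.4951 0.1503]
0.0238 [ 2.   0.1 -0. ] [0.4951 0.1503]
0.023 [ 1.7  1.  -0.4] [0.4951 0.1503]
0.0222 [-1.8  0.5 13.2] [0.4951 0.1503]
[0.49519574 0.15033891 0.06591549] 0.022715491474125868 28.3167
```

Home: the flange seats at tip height 22.7 mm. Next I'll relieve the push, release, and retract.

```bash
python3 - <<'E'
from h import *
x,y=.4951,.1503
arm.move_l([x,y,.0229+.0432],feed=.02)
arm.grip(.05)
arm.move_l([x,y,.19],feed=.12);arm.sleep(.3)
print(arm.current_t(),arm.current_width(),arm.current_force())
s=arm.snapshot("side");cv2.imwrite("pics/end.png",cv2.resize(s[160:280,220:380],(800,600))[:,:,::-1])
E
```

```text
30.7083 0.0502472022118425 [ 0.55306205 -0.34997256 -1.0650816 ]
```

View pics/end.png

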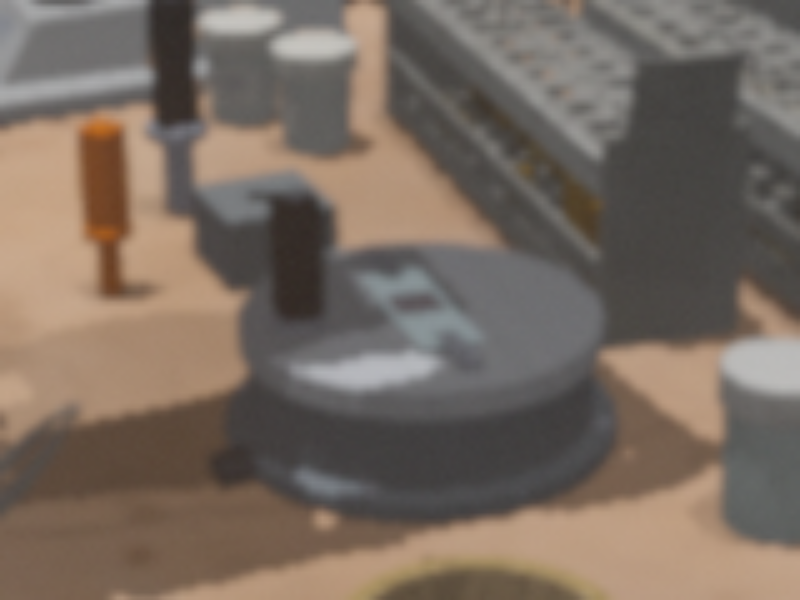

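The pin stands upright at crop (298,255) with its flange down on the plate. It is released, the gripper is clear, and the other things in view are undisturbed.

```bash
python3 -c "
from rig import arm
print(arm.sign_off())"
```

```text
the job is handed in; nothing more can be done
None
```

The index pin is home in the hidden hole with its flange on the plate, and it was released and handed in at about 31 s of the 56 s allowed; forces I read stayed at about 15 N or below, and no verdict came back.

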